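Bottle from the flap-top cool box

ROBOT

A 6-joint arm with a two-finger parallel gripper is mounted at the origin on a cart in front of the work surface, level with it; the furniture and walls round the work are solid. World frame = base frame: x ahead of the robot, y to its left, z up, the work surface at z = 0. Lengths are in m, angles in rad, forces in N, time in s.
With the tool pointing down it reaches from about 0.375 to 0.9 m from the base axis. Payload 3.1 kg.
Tool frame: the origin (TCP) lies on the centre line of the jaws, within the pads' length; the fingertips stand 8 mm ahead of it and the grasp point (between the pads) lies 11 mm behind it (nose_length is the distance from the TCP to the fingertips, in m); z points along the fingers, y is the line along which they close (so a half turn about z gives the same grasp; the last joint's range is limited). The gripper opens to 87 mm and grips with 3 to 60 N. Pads are 19 mm wide; open, the fingers measure 117 mm over their backs; the gripper's body (75 mm by 190 mm) begins 51 mm behind the grasp point.
Start: joints at [1.159, 0.527, 1.433, -0, 1.181, -0.178], TCP at [0.144, 0.608, 0.205] pointing down, gripper open.
Joint ranges: [-3.08, 3.08], [-0.75, 2.2], [0.22, 2.44], [-1.43, 4.57], [0, 2.65], [-2.85, 2.85]. Speed limits (rad/s): [2.79, 2.79, 3.14, 3.14, 3.14, 3.14].

INTERFACE

Orientations are given as a rotation vector (axis times angle).
In Python, from bench import * gives the robot as it stands.
- The arm moves only by the tool send_rows, never from a script. Its argument "moves" is a list of rows, each an object with "offset": the shift along the tool's x, y, z in m, a list of three; "delta_rot": the turn, a rotation vector about the tool's x, y, z in rad, a list of three; "grip": the finger opening in m, from 0 to 0.087. A call has 1 to 8 rows; each row shifts and turns the commanded pose from where the row before left it, along the tool's axes as they then stand; what a row does not reach is not made up. A row lasts 1/10 s, in which the tool goes at most 50 mm and 8.59 degrees, less where a joint would pass 70% of its speed; a pose out of reach is approached as far as the arm can. A call with a gripper value outside its range is refused whole. The fingers move at their own pace and stop on an object; "grip_force" is the grip in N (left out, the last holds). Time passes only in rows, so rows that do not move let the fingers close. It gives the time, the measured TCP pose, the force and the opening at its end, in the units of the state.
- get_obs(): the state, without advancing time (a new reading comes with each control period).
- capture(name): name is "scene" or "top" or "wrist"; returns a dict with "img" (480x640x3 uint8, red, green, blue), "fx", "fy", "cx", "cy" (pixels), "rvec" (rotation vector, rad) and "tvec" (3), from world to camera coordinates, as OpenCV has them. Camera axes: x right, y down, z forward; pixel columns grow to the right and rows downward; lengths in m; the calibration is good to about 2 mm. A picture is of the moment at which its call begins. There is no depth.
- sign_off(): hands the job in, once; it reports no verdict.
The state is a dict: "clock": time; "q": joint angles; "dq": joint speeds; "tau": joint torques, N m; "ee_pos": TCP position; "orientation": TCP orientation; "wrist_force": force on the tool from outside, world axes, zero at the start; "wrist_torque": the same for the moment, N m; "gripper_width": finger opening in m.
Only numpy, scipy, OpenCV 4.12 (cv2) and the standard library are available. Lean on these libraries where they do the work, as an engineer would, in place of code of your own. Each camera call takes 0.05 s, during which the arm holds its last target. There are 200 camera calls.

TASK

Raise the clear self-closing flap of the blue cool box, reach in under it and take out the reagent bottle with the blue cap. Keep the bottle upright, set it down gently standing inside the white spill tray and let go; the flap must end fully shut again, with the beaker left standing in its place in the box and the other things on the bench left alone.

Things in the scene. Friction and masses are not known exactly. Their poses are not given: they have to be found in the camera images.
- cool_box: Blue cool box fixed to the bench: 116 mm deep (its x), 230 wide (its y), walls 8 thick, inner floor 10 mm up. Origin: centre of its underside, z up. +x points from the low front wall (105 mm high, at x = -58) to the high back wall (138 mm high, at x = +58); the side walls slope with the flap. The front faces roughly to the robot's left (about world +y).
- flap (a joint): Clear flap with white rims over the box, no latch; 4 mm thick, 236 wide, 148 mm from hinge to lip, 160 g. 0 = shut: it slopes down 0.253 rad from the hinge to the front and sticks out 28 mm past the front wall. Grows as it rises; 0.253 = level, stop at 1.75 (almost upright). No stay: it falls shut from any angle when let go.
- flap_lip (a point): Middle of the flap's rounded free edge (8 mm thick); flap shut: box x = -84 mm, 105 mm above the bench. About 1 N lifts it from below, e.g. with fingers pointing forward and down, tips under the lip; raised nearly upright, it can lie on the hand and slide over it while the hand, kept near the hinge, reaches in at a tilt.
- flap_hinge (a point): Middle of the flap's hinge axis (which runs along the box's y), fixed to the box at x = 58, y = 0, z = 138 mm of its frame.
- bottle: Glass reagent bottle with a blue screw cap (fixed to it), 99 mm tall, about 170 g: body 52 mm across up to 77 mm, cap 37 mm across from 77 to 99 mm. Origin: centre of its underside, z up. It stands in the box at box x = -10 to -2 mm, box y about +52 or -52 mm; the beaker stands on the other side.
- beaker: Glass beaker 62 x 68 mm, 78 mm tall, beside the bottle in the box. Origin: centre of its underside. Stays in its place.
- spill_tray: White shallow square spill tray, fixed to the bench, 150 x 150 mm outside, walls 4 mm thick and 16 mm high, inner floor 4 mm up. Origin: centre of its underside. It lies on the robot's left or right; the tape roll lies on the other side.
- tape: Roll of beige tape lying flat, 100 mm across, 25 mm high. Bystander. Origin: centre of its underside.
- funnel: White plastic funnel standing on its rim, 62 mm across, 75 mm high, behind the work. Bystander. Origin: centre of its underside.
- weighing_boat: White plastic weighing boat, 62 x 62 mm, 13 mm high. Bystander. Origin: centre of its underside.

How it is judged:
By the outcome, as a careful person would: the job done as asked, in the order asked, and still so for the second after the job is handed in, with the robot touching nothing.
It also fails if it takes over 61 s, if anything falls off the work surface, if the arm or the gripper's body presses on something with over 40 N, if the wrist force passes 120 N, or if a joint passes its speed limit or range.

## Working session

There is one attempt and no reset: what is moved stays moved. The work goes in short steps, Python scripts to look and compute and a tool call to move; the robot and the scene stay as the last step left them, time stands still between calls to the robot, and variables do not carry over. Pictures are saved under pics/ and viewed, on a budget of 10 in all, crops included, one or two more only if the job needs it, and the job is handed in when it is done.

Besides the shell and the picture viewer there is one more tool, called after ">>>" as name(argument=value, ...) on one line, values as JSON. send_rows: Moves the arm, as the interface text tells. Its arguments: {"type":"object","properties":{"moves":{"type":"array"},"grip_force":{"type":"number"}},"required":["moves"]}

```bash
ls; mkdir -p pics; python3 - <<'E'
from bench import *
import cv2,numpy as np,pickle
d={}
for n in("scene","top"):
    c=capture(n);d[n]=c;cv2.imwrite(f"pics/{n}0.png",c["img"][:,:,::-1])
    R=cv2.Rodrigues(np.array(c["rvec"]))[0];print(n,c["fx"],c["cx"],c["cy"],-R.T@np.array(c["tvec"]),R[2])
pickle.dump(d,open("c0.pkl","wb"))
print(get_obs())
E
```

```text
pics
scene 559.5637549097892 304.10577848725194 243.02357528214466 [-0.22799325 -0.34283461  0.92681132] [ 0.71487209  0.25440069 -0.6513357 ]
top 504.50878122003803 315.2057493459161 246.66992441247803 [ 0.48884271 -0.05169684  1.16731699] [ 0.16157582  0.00498664 -0.9868477 ]
{'clock': 0.1, 'q': array([ 1.15946419e+00,  5.28391154e-01,  1.43377160e+00, -9.28804791e-06,
        1.18138448e+00, -1.78515598e-01]), 'dq': array([ 0.00073868, -0.00171564, -0.0043768 ,  0.00026998,  0.00083057,
        0.00168076]), 'tau': array([-2.37857648e-04, -4.40986347e+01, -1.77151787e+01,  6.34587044e-02,
        5.34368400e-02, -1.45500968e-05]), 'ee_pos': array([0.14390352, 0.60750115, 0.2045593 ]), 'orientation': array([-3.64811268e-01, -3.11977415e+00,  2.94108191e-03]), 'wrist_force': array([0.20291198, 0.05291207, 0.32989695]), 'wrist_torque': array([-0.02723383, -0.00864584, -0.01908772]), 'gripper_width': 0.08701021216211262}
```

View pics/scene0.png

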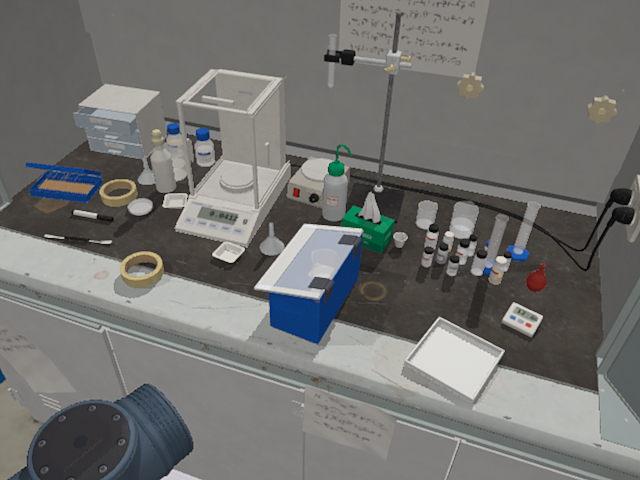

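View pics/top0.png

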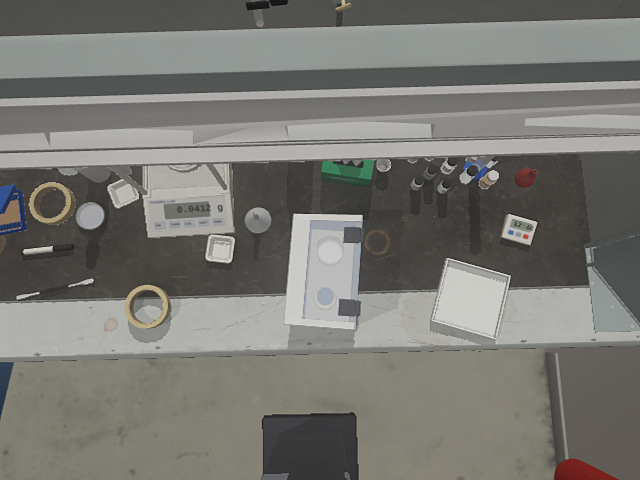

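The box is at about (325,270) in the top view, with its front to the left and hinges to the right. The blue cap is at about (325,297) on the near side, the beaker at about (330,250), and the tray at about (470,300). The tape is at (147,307), the boat at (220,249) and the funnel at (257,220).

```bash
cat > h.py <<'E'
import numpy as np,cv2
def ray(c,u,v):
    R=cv2.Rodrigues(np.array(c["rvec"]))[0];C=-R.T@np.array(c["tvec"])
    return C,R.T@np.array([(u-c["cx"])/c["fx"],(v-c["cy"])/c["fy"],1.])
def onz(c,u,v,z):
    C,d=ray(c,u,v);return C+d*(z-C[2])/d[2]
def proj(c,P):
    K=np.array([[c["fx"],0,c["cx"]],[0,c["fy"],c["cy"]],[0,0,1]])
    return cv2.projectPoints(np.float64(P).reshape(-1,3),np.array(c["rvec"]),np.array(c["tvec"]),K,None)[0].reshape(-1,2)
E
python3 - <<'E'
import pickle,cv2,numpy as np
from h import *
d=pickle.load(open("c0.pkl","rb"))
c=d["top"];im=c["img"]
a=im[195:350,265:385,::-1];b=d["scene"]["img"][210:345,250:370,::-1]
A=cv2.resize(a,None,fx=3.3,fy=3.3,interpolation=cv2.INTER_CUBIC);B=cv2.resize(b,None,fx=3.3,fy=3.3,interpolation=cv2.INTER_CUBIC)
h=max(A.shape[0],B.shape[0]);A=cv2.copyMakeBorder(A,0,h-A.shape[0],0,0,0);B=cv2.copyMakeBorder(B,0,h-B.shape[0],0,0,0)
cv2.imwrite("pics/crop1.png",np.hstack([A,B]))
# tray and flap as white contours in top
g=im.min(2)
for nm,(x0,y0,x1,y1),th,z in(("tray",(415,245,530,350),185,.016),("flap",(270,200,380,345),150,.12)):
    m=(g[y0:y1,x0:x1]>th).astype(np.uint8)
    cs=max(cv2.findContours(m,cv2.RETR_EXTERNAL,cv2.CHAIN_APPROX_NONE)[0],key=cv2.contourArea)
    r=cv2.minAreaRect(cs);p=cv2.boxPoints(r)+[x0,y0];print(nm,p.round(1).tolist())
    for q in p:print(onz(c,*q,z).round(4))
for n in d:
    im=d[n]["img"].astype(int);hsv=cv2.cvtColor(d[n]["img"],cv2.COLOR_RGB2HSV)
    print(n)
    if n=="top":
        for v in range(285,312,2):print([tuple(im[v,u]) [0]-im[v,u,2] for u in range(308,345,2)])
E
```

```text
tray [[429.4, 319.5], [446.6, 259.9], [512.1, 278.9], [494.9, 338.4]]
[ 0.5039 -0.2988  0.016 ]
[ 0.6382 -0.3468  0.016 ]
[ 0.5905 -0.4928  0.016 ]
[ 0.4581 -0.4424  0.016 ]
flap [[270.0, 344.0], [270.0, 214.0], [379.0, 214.0], [379.0, 344.0]]
[0.4617 0.0511 0.12  ]
[0.7334 0.0479 0.12  ]
[ 0.7268 -0.1837  0.12  ]
[ 0.4559 -0.171   0.12  ]
scene
top
[np.int64(1), np.int64(-1), np.int64(0), np.int64(0), np.int64(0), np.int64(0), np.int64(-1), np.int64(0), np.int64(0), np.int64(0), np.int64(0), np.int64(0), np.int64(-1), np.int64(0), np.int64(-1), np.int64(0), np.int64(0), np.int64(0), np.int64(0)]
[np.int64(1), np.int64(0), np.int64(0), np.int64(0), np.int64(0), np.int64(0), np.int64(1), np.int64(6), np.int64(3), np.int64(-4), np.int64(5), np.int64(0), np.int64(-1), np.int64(0), np.int64(0), np.int64(0), np.int64(0), np.int64(-1), np.int64(0)]
[np.int64(1), np.int64(0), np.int64(0), np.int64(0), np.int64(-1), np.int64(10), np.int64(-9), np.int64(-20), np.int64(-18), np.int64(-19), np.int64(-19), np.int64(-11), np.int64(3), np.int64(-1), np.int64(0), np.int64(0), np.int64(0), np.int64(
[... 2224 characters left out ...]
t64(1), np.int64(6), np.int64(10), np.int64(10), np.int64(10), np.int64(10), np.int64(7), np.int64(0), np.int64(0), np.int64(0), np.int64(-1), np.int64(-5), np.int64(-2), np.int64(-5)]
[np.int64(0), np.int64(-1), np.int64(0), np.int64(0), np.int64(0), np.int64(0), np.int64(-1), np.int64(1), np.int64(1), np.int64(1), np.int64(-1), np.int64(-1), np.int64(-1), np.int64(0), np.int64(-1), np.int64(0), np.int64(-6), np.int64(-4), np.int64(-5)]
[np.int64(-1), np.int64(0), np.int64(-1), np.int64(0), np.int64(-1), np.int64(-1), np.int64(-1), np.int64(0), np.int64(0), np.int64(0), np.int64(0), np.int64(0), np.int64(0), np.int64(-1), np.int64(-1), np.int64(-2), np.int64(-4), np.int64(-5), np.int64(-3)]
```

View pics/crop1.png

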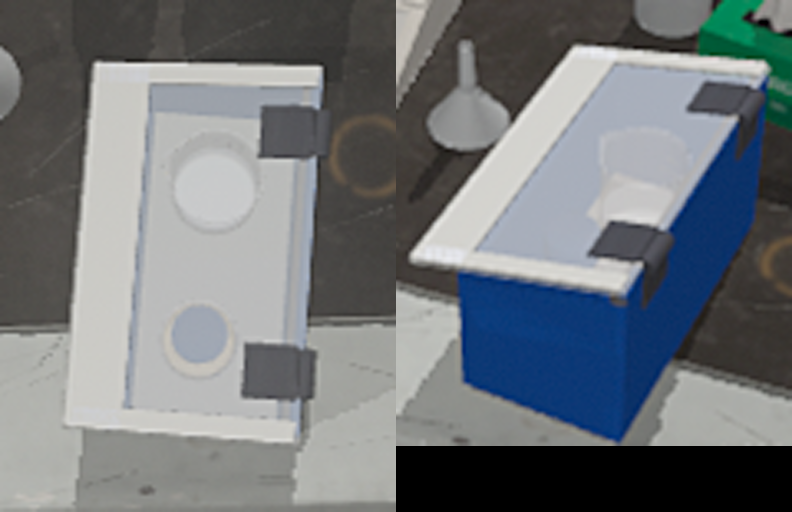

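The crop shows the flap corners in the top view at lip (293.8,214.1) and (285,323.8), and hinge (362.6,215) and (355,328.3). The cap centre is at (325.6,296).

```bash
python3 - <<'E'
import pickle,cv2,numpy as np
from h import *
d=pickle.load(open("c0.pkl","rb"));c=d["top"]
lf,ln=onz(c,293.8,214.1,.109),onz(c,285,323.8,.109);hf,hn=onz(c,362.6,215,.140),onz(c,355,328.3,.140)
print(lf,ln,hf,hn);print("len",np.linalg.norm(lf-ln),np.linalg.norm(hf-hn),np.linalg.norm((lf+ln-hf-hn)[:2]/2))
ey=((lf-ln)+(hf-hn))[:2];ey/=np.linalg.norm(ey);ex=np.array([ey[1],-ey[0]])
hm=(hf+hn)[:2]/2;lm=(lf+ln)[:2]/2
mid=(hm+lm)/2; O1=lm+ex*.084; O2=hm-ex*.058
print("ex",ex,"yaw",np.arctan2(ex[1],ex[0]),O1,O2)
O=(O1+O2)/2
cap=onz(c,325.6,296,.109);print("cap",cap,"box",ex@(cap[:2]-O),ey@(cap[:2]-O))
cs=d["scene"]
for n,cc in d.items():
    P=[(*(O+ex*x+ey*y),z) for x,y,z in((-58,-115,0),(58,-115,0),(58,-115,138),(58,115,138),(-84,-118,107),(-84,118,107))for x,y,z in[(x/1e3,y/1e3,z/1e3)]]
    print(n,proj(cc,P).round(1).tolist())
t=[onz(c,*p,.016) for p in((429.4,319.5),(446.6,259.9),(512.1,278.9),(494.9,338.4))]
print(np.mean(t,0),[np.linalg.norm(t[i]-t[i-1]) for i in range(4)])
for nm,u,v,z in(("tape",147,307,.025),("boat",220,249,.013),("fun",257,220,.05)):print(nm,onz(c,u,v,z))
E
```

```text
[ 0.73431082 -0.00223185  0.109     ] [0.50175855 0.02058745 0.109     ] [ 0.72110589 -0.14695562  0.14      ] [ 0.48871638 -0.12202795  0.14      ]
len 0.23366915970368388 0.23372264247293964 0.14426772646750602
ex [-0.10215722 -0.99476827] yaw -1.673132073709589 [ 0.60945348 -0.07438274] [ 0.61083626 -0.07679523]
cap [ 0.55698895 -0.06532367  0.109     ] box -0.004781348036218629 -0.053926491739166395
scene [[269.6, 326.7], [318.3, 345.5], [320.1, 299.9], [363.3, 232.2], [256.1, 288.9], [306.1, 224.4]]
top [[299.9, 324.0], [350.6, 327.9], [354.7, 327.8], [361.6, 216.4], [285.3, 324.0], [294.7, 213.5]]
[ 0.54761813 -0.39519581  0.016     ] [np.float64(0.15072587116829497), np.float64(0.14258699114854342), np.float64(0.1535680794994324), np.float64(0.14145766713565744)]
tape [0.54853152 0.33729524 0.025     ]
boat [0.67853346 0.17516773 0.013     ]
fun [0.73668766 0.0841955  0.05      ]
```

```bash
cat >> h.py <<'E'
from scipy.spatial.transform import Rotation as Ro
O=np.array([.6101,-.0756,0]);ex=np.array([-.1022,-.9948,0]);ey=np.array([.9948,-.1022,0]);ez=np.array([0,0,1.])
def b2w(x,y,z):return O+ex*x/1e3+ey*y/1e3+ez*z/1e3
def w2b(p):q=np.array(p)-O;return (np.array([ex@q,ey@q,q[2]])*1e3).round(1)
def Rth(th):
    t=np.radians(th);z=np.sin(t)*ex-np.cos(t)*ez;return np.c_[np.cross(ey,z),ey,z]
def plan(o,p,R1,N):
    "constant row repeated N times taking the tool from obs o to p,R1"
    R0=Ro.from_rotvec(o["orientation"]);w=(R0.inv()*Ro.from_matrix(R1)).as_rotvec()/N
    E=[Ro.from_rotvec(w*k).as_matrix() for k in range(N)]
    off=np.linalg.solve(sum(E),R0.inv().apply(p-np.array(o["ee_pos"])))
    path=np.array(o["ee_pos"])+np.cumsum([R0.apply(e@off) for e in E],0)
    print("N",N,"off",off.round(4).tolist(),"rot",w.round(4).tolist(),"|",np.linalg.norm(off).round(4),np.degrees(np.linalg.norm(w)).round(2))
    return path
def state(o):
    R=Ro.from_rotvec(o["orientation"]).as_matrix();z=R[:,2]
    print("t",round(o["clock"],2),"box",w2b(o["ee_pos"]),"th",np.degrees(np.arctan2(z@ex,-z@ez)).round(1),"roll",np.degrees([z@ey,R[:,1]@ez]).round(1),"F",np.round(o["wrist_force"],1),"grip",round(o["gripper_width"],4),"q",np.round(o["q"],2))
E
python3 - <<'E'
from bench import *
from h import *
o=get_obs();state(o)
print(plan(o,b2w(-180,-54,150),Rth(55),18).round(3)[::3])
E
```

```text
t 0.1 box [-631.9 -533.6  204.6] th 0.1 roll [-0.  -0.1] F [0.2 0.1 0.3] grip 0.087 q [ 1.16  0.53  1.43 -0.    1.18 -0.18]
N 18 off [-0.0358, 0.0028, 0.0206] rot [0.0381, -0.0435, 0.0734] | 0.0414 5.35
[[0.179 0.602 0.184]
 [0.285 0.564 0.132]
 [0.384 0.498 0.098]
 [0.468 0.408 0.084]
 [0.531 0.301 0.092]
 [0.567 0.186 0.12 ]]
```

```bash
python3 - <<'E'
from bench import *
from h import *
o=get_obs()
print(plan(o,b2w(-185,-54,220),Rth(55),18).round(3)[::3])
E
```

```text
N 18 off [-0.0374, 0.002, 0.0169] rot [0.0381, -0.0435, 0.0734] | 0.0411 5.35
[[0.181 0.601 0.188]
 [0.289 0.56  0.147]
 [0.389 0.493 0.125]
 [0.473 0.403 0.124]
 [0.534 0.298 0.143]
 [0.569 0.187 0.183]]
```

>>> send_rows(moves=[{"offset":[-0.0374,0.002,0.0169],"delta_rot":[0.038,-0.0435,0.0734],"grip":0.06},{"offset":[-0.0374,0.002,0.0169],"delta_rot":[0.038,-0.0435,0.0734],"grip":0.06},{"offset":[-0.0374,0.002,0.0169],"delta_rot":[0.038,-0.0435,0.0734],"grip":0.06},{"offset":[-0.0374,0.002,0.0169],"delta_rot":[0.038,-0.0435,0.0734],"grip":0.06},{"offset":[-0.0374,0.002,0.0169],"delta_rot":[0.038,-0.0435,0.0734],"grip":0.06},{"offset":[-0.0374,0.002,0.0169],"delta_rot":[0.038,-0.0435,0.0734],"grip":0.06},{"offset":[-0.0374,0.002,0.0169],"delta_rot":[0.038,-0.0435,0.0734],"grip":0.06},{"offset":[-0.0374,0.002,0.0169],"delta_rot":[0.038,-0.0435,0.0734],"grip":0.06}])

```text
clock: 0.9
ee_pos: [0.4208, 0.4641, 0.1222]
orientation: [1.131, 2.556, -0.484]
wrist_force: [-0.3, -1.1, -0.4]
gripper_width: 0.0598
```

```bash
python3 - <<'E'
from bench import *
from h import *
o=get_obs();state(o)
print(o["ee_pos"],plan(o,b2w(-185,-54,200),Rth(55),10).round(3)[::3])
E
```

```text
t 0.9 box [-517.5 -243.5  122.2] th 24.2 roll [ 10.3 -10.3] F [-0.3 -1.1 -0.4] grip 0.0598 q [ 0.85  0.77  1.3  -0.4   1.34  0.26]
N 10 off [-0.036, 0.0023, 0.0184] rot [0.038, -0.0434, 0.0731] | 0.0405 5.34
[0.42080976 0.46407327 0.12216274] [[0.448 0.434 0.12 ]
 [0.516 0.335 0.127]
 [0.56  0.225 0.154]
 [0.575 0.114 0.2  ]]
```

>>> send_rows(moves=[{"offset":[-0.036,0.0023,0.0184],"delta_rot":[0.038,-0.0434,0.0731],"grip":0.06},{"offset":[-0.036,0.0023,0.0184],"delta_rot":[0.038,-0.0434,0.0731],"grip":0.06},{"offset":[-0.036,0.0023,0.0184],"delta_rot":[0.038,-0.0434,0.0731],"grip":0.06},{"offset":[-0.036,0.0023,0.0184],"delta_rot":[0.038,-0.0434,0.0731],"grip":0.06},{"offset":[-0.036,0.0023,0.0184],"delta_rot":[0.038,-0.0434,0.0731],"grip":0.06},{"offset":[-0.036,0.0023,0.0184],"delta_rot":[0.038,-0.0434,0.0731],"grip":0.06},{"offset":[-0.036,0.0023,0.0184],"delta_rot":[0.038,-0.0434,0.0731],"grip":0.06},{"offset":[-0.036,0.0023,0.0184],"delta_rot":[0.038,-0.0434,0.0731],"grip":0.06}])

```text
clock: 1.7
ee_pos: [0.5683, 0.1874, 0.1671]
orientation: [1.649, 1.785, -0.837]
wrist_force: [0.7, 0.2, -0.9]
gripper_width: 0.0598
```

```bash
python3 - <<'E'
from bench import *
from h import *
o=get_obs();state(o)
plan(o,b2w(-170,-54,150),Rth(55),4)
E
```

```text
t 1.7 box [-257.3  -68.5  167.1] th 49.7 roll [ 4. -4.] F [ 0.7  0.2 -0.9] grip 0.0598 q [ 0.49  0.82  1.29 -0.73  1.56  0.63]
N 4 off [-0.0104, 0.0018, 0.0199] rot [0.019, -0.0219, 0.0365] | 0.0226 2.67
```

>>> send_rows(moves=[{"offset":[-0.0104,0.0018,0.0199],"delta_rot":[0.019,-0.0219,0.0365],"grip":0.06},{"offset":[-0.0104,0.0018,0.0199],"delta_rot":[0.019,-0.0219,0.0365],"grip":0.06},{"offset":[-0.0104,0.0018,0.0199],"delta_rot":[0.019,-0.0219,0.0365],"grip":0.06},{"offset":[-0.0104,0.0018,0.0199],"delta_rot":[0.019,-0.0219,0.0365],"grip":0.06}])

```text
clock: 2.1
ee_pos: [0.5737, 0.0998, 0.1498]
orientation: [1.739, 1.572, -0.905]
wrist_force: [0.6, -0.8, -0.2]
gripper_width: 0.0602
```

```bash
python3 - <<'E'
from bench import *
from h import *
o=get_obs();state(o)
plan(o,b2w(-135,-54,84),Rth(55),4)
o["ee_pos"]=b2w(-135,-54,84);o["orientation"]=Ro.from_matrix(Rth(55)).as_rotvec();plan(o,b2w(-86,-54,84),Rth(55),4)
E
```

```text
t 2.1 box [-170.7  -54.2  149.8] th 54.9 roll [ 0. -0.] F [ 0.6 -0.8 -0.2] grip 0.0602 q [ 0.38  0.86  1.35 -0.81  1.54  0.78]
N 4 off [0.0083, 0.0, 0.0167] rot [0.0002, -0.0003, 0.0003] | 0.0187 0.03
N 4 off [-0.007, 0.0, 0.01] rot [-0.0, -0.0, 0.0] | 0.0123 0.0
```

>>> send_rows(moves=[{"offset":[0.0083,0,0.0167],"delta_rot":[0,0,0],"grip":0.06},{"offset":[0.0083,0,0.0167],"delta_rot":[0,0,0],"grip":0.06},{"offset":[0.0083,0,0.0167],"delta_rot":[0,0,0],"grip":0.06},{"offset":[0.0083,0,0.0167],"delta_rot":[0,0,0],"grip":0.06},{"offset":[-0.007,0,0.01],"delta_rot":[0,0,0],"grip":0.06},{"offset":[-0.007,0,0.01],"delta_rot":[0,0,0],"grip":0.06},{"offset":[-0.007,0,0.01],"delta_rot":[0,0,0],"grip":0.06},{"offset":[-0.007,0,0.01],"delta_rot":[0,0,0],"grip":0.06}])

```text
clock: 2.9
ee_pos: [0.5658, 0.0158, 0.0858]
orientation: [1.739, 1.573, -0.902]
wrist_force: [-0.1, -0.8, -0.1]
gripper_width: 0.06
```

```bash
python3 - <<'E'
from bench import *
from h import *
o=get_obs();state(o)
c=capture("top");c2=capture("scene")
cv2.imwrite("pics/p1.png",cv2.resize(np.hstack([c["img"][180:360,230:430],c2["img"][190:370,210:410]])[:,:,::-1],None,fx=2,fy=2))
E
```

```text
t 2.9 box [-86.4 -53.4  85.8] th 54.9 roll [0.2 0.1] F [-0.1 -0.8 -0.1] grip 0.06 q [ 0.27  0.91  1.49 -0.9   1.35  0.87]
```

View pics/p1.png

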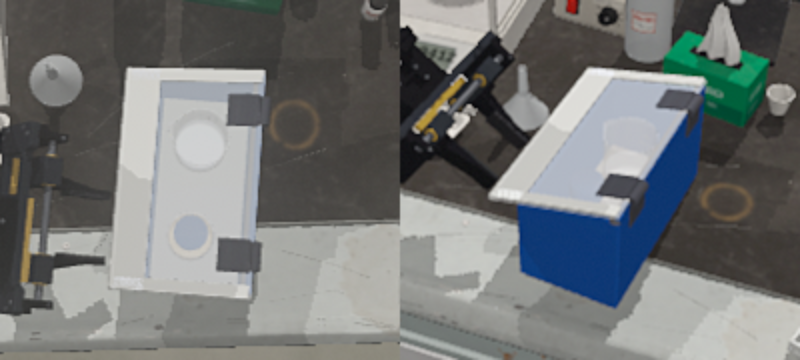

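The picture shows both fingers reaching under the lip, at about (95,190) and (85,262) in the left half, with no contact force. Next I plan the lift path in the box's x-z plane.

```bash
cat >> h.py <<'E'
def flapang(x,z,th,bottle=None):
    "flap elevation (deg above level) forced by the hand at TCP box x,z tilt th"
    t=np.radians(th);a=np.array([np.sin(t),-np.cos(t)]);n=np.array([np.cos(t),np.sin(t)]);T=np.array([x,z])
    P=[T+8*a+10*n-s*a for s in range(0,70,3)]+[T-62*a+37.5*n-s*a for s in range(0,250,3)]
    if bottle is not None:P+=[T+np.array([26,-k]) for k in range(15,90,5)]+[T+np.array([18,8])]
    r=np.array(P)-[58,138];r=r[np.hypot(*r.T)<148]
    return max(np.degrees(np.arctan2(r[:,1],-r[:,0])),default=-14.5).round(1) if len(r) else -14.5
E
python3 - <<'E'
from h import *
W=[(-86,86,55),(-86,132,55),(-80,180,55),(-62,215,50),(-45,235,45),(-35,240,40),(-30,235,35),(-25,220,30),(-18,200,25),(-10,180,25),(-6,150,25),(-6,102,25)]
for a,b in zip(W,W[1:]):
    print(b,[flapang(*(np.array(a)+(np.array(b)-a)*k/4)) for k in range(1,5)])
print("lift",[(x,z,flapang(x,z,25,1)) for x,z in((-6,130),(-6,160),(-8,190),(-10,212),(-30,220),(-60,220),(-90,220),(-120,220),(-150,215))])
E
```

```text
(-86, 132, 55) [np.float64(-11.1), np.float64(-5.9), np.float64(-1.4), np.float64(3.1)]
(-80, 180, 55) [np.float64(7.8), np.float64(12.5), np.float64(16.8), np.float64(21.2)]
(-62, 215, 50) [np.float64(25.3), np.float64(29.2), np.float64(33.0), np.float64(36.8)]
(-45, 235, 45) [np.float64(39.4), np.float64(42.0), np.float64(44.7), np.float64(47.5)]
(-35, 240, 40) [np.float64(48.6), np.float64(49.7), np.float64(50.8), np.float64(51.9)]
(-30, 235, 35) [np.float64(51.9), np.float64(52.0), np.float64(52.2), np.float64(52.5)]
(-25, 220, 30) [np.float64(52.2), np.float64(52.0), np.float64(51.9), np.float64(51.9)]
(-18, 200, 25) [np.float64(51.7), np.float64(51.7), np.float64(51.9), np.float64(52.2)]
(-10, 180, 25) [np.float64(62.8), np.float64(62.7), np.float64(62.6), np.float64(62.5)]
(-6, 150, 25) [np.float64(61.6), np.float64(60.8), np.float64(59.9), np.float64(58.9)]
(-6, 102, 25) [np.float64(57.0), np.float64(54.9), np.float64(52.8), np.float64(51.0)]
lift [(-6, 130, np.float64(55.6)), (-6, 160, np.float64(60.6)), (-8, 190, np.float64(64.9)), (-10, 212, np.float64(58.6)), (-30, 220, np.float64(52.1)), (-60, 220, np.float64(42.0)), (-90, 220, np.float64(28.8)), (-120, 220, -14.5), (-150, 215, -14.5)]
```

```bash
python3 - <<'E'
from h import *
def corner(x,z,th):
    t=np.radians(th);a=np.array([np.sin(t),-np.cos(t)]);n=np.array([np.cos(t),np.sin(t)]);p=np.array([x,z])-62*a+37.5*n-[58,138]
    return int(np.degrees(np.arctan2(p[1],-p[0]))),int(np.hypot(*p))
W=[(-86,86,55),(-86,132,55),(-80,180,55),(-62,215,55),(-30,235,55),(0,235,55),(14,215,55),(18,195,55),(16,180,50),(10,160,42),(2,135,33),(-6,118,27),(-6,102,25)]
for a,b in zip(W,W[1:]):
    L=[np.array(a)+(np.array(b)-a)*k/4 for k in range(1,5)]
    print(b,[(float(flapang(*p)),corner(*p)) for p in L])
E
```

```text
(-86, 132, 55) [(-11.1, (8, 175)), (-5.9, (12, 177)), (-1.4, (15, 180)), (3.1, (19, 183))]
(-80, 180, 55) [(7.8, (22, 186)), (12.5, (26, 189)), (16.8, (29, 194)), (21.2, (32, 199))]
(-62, 215, 55) [(25.2, (35, 200)), (29.1, (38, 202)), (32.8, (41, 204)), (36.8, (43, 206))]
(-30, 235, 55) [(40.6, (46, 204)), (44.7, (48, 203)), (48.8, (51, 201)), (53.0, (54, 201))]
(0, 235, 55) [(55.9, (56, 196)), (58.9, (57, 192)), (62.1, (59, 188)), (65.6, (61, 185))]
(14, 215, 55) [(66.2, (62, 179)), (66.9, (62, 173)), (67.6, (62, 166)), (68.5, (62, 160))]
(18, 195, 55) [(67.9, (62, 156)), (67.2, (61, 151)), (66.4, (61, 146)), (65.4, (60, 141))]
(16, 180, 50) [(63.6, (60, 138)), (61.5, (60, 134)), (59.7, (59, 131)), (59.4, (59, 128))]
(10, 160, 42) [(58.8, (58, 124)), (58.1, (58, 120)), (57.3, (57, 115)), (56.5, (56, 111))]
(2, 135, 33) [(55.2, (55, 106)), (53.6, (53, 101)), (52.9, (51, 95)), (52.7, (49, 90))]
(-6, 118, 27) [(52.4, (48, 87)), (52.1, (46, 84)), (51.8, (44, 81)), (51.6, (41, 78))]
(-6, 102, 25) [(51.6, (39, 75)), (51.3, (37, 72)), (51.0, (35, 69)), (51.0, (32, 66))]
```

>>> send_rows(moves=[{"offset":[-0.0188,0,-0.0132],"delta_rot":[0,0,0],"grip":0.06},{"offset":[-0.0188,0,-0.0132],"delta_rot":[0,0,0],"grip":0.06},{"offset":[-0.0214,0,-0.0113],"delta_rot":[0,0,0],"grip":0.06},{"offset":[-0.0214,0,-0.0113],"delta_rot":[0,0,0],"grip":0.06},{"offset":[-0.0195,0,-0.0027],"delta_rot":[0,0,0],"grip":0.06},{"offset":[-0.0195,0,-0.0027],"delta_rot":[0,0,0],"grip":0.06},{"offset":[-0.0174,0,0.0074],"delta_rot":[0,0,0],"grip":0.06},{"offset":[-0.0174,0,0.0074],"delta_rot":[0,0,0],"grip":0.06}])

```text
clock: 3.8
ee_pos: [0.5595, -0.0406, 0.2344]
orientation: [1.738, 1.574, -0.904]
wrist_force: [0.1, -0.6, 0.0]
gripper_width: 0.0598
```

```bash
python3 - <<'E'
from bench import *
from h import *
o=get_obs();state(o)
E
```

```text
t 3.8 box [-29.6 -53.9 234.4] th 54.9 roll [ 0.1 -0. ] F [ 0.1 -0.6  0. ] grip 0.0598 q [ 0.18  0.66  1.52 -0.92  1.43  0.65]
```

```bash
python3 - <<'E'
from bench import *
from h import *
o=get_obs()
c=capture("top");c2=capture("scene")
cv2.imwrite("pics/p2.png",cv2.resize(np.hstack([c["img"][160:340,230:430],c2["img"][150:330,210:410]])[:,:,::-1],None,fx=2,fy=2))
state(get_obs())
E
```

```text
t 3.9 box [-28.5 -53.9 235. ] th 54.9 roll [0. 0.] F [ 0.4  0.6 -0.2] grip 0.0599 q [ 0.18  0.66  1.52 -0.92  1.43  0.65]
```

View pics/p2.png

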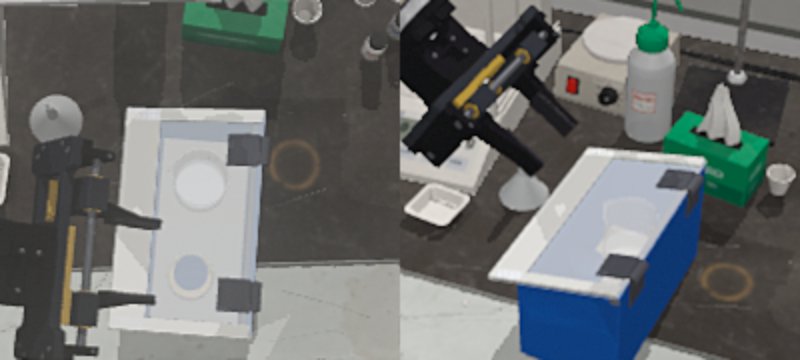

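The picture shows the flap still shut, with the fingertips above it at about (160,223) and (157,300). They missed the lip. I'll check the tip and lip positions by rays and from the scene view.

```bash
python3 - <<'E'
from bench import *
from h import *
import pickle
c=capture("top");s=capture("scene")
for u,v in((310,271.5),(308.5,310)):print("tip",w2b(onz(c,u,v,.230)))
def tri(u1,v1,u2,v2):
    C1,d1=ray(c,u1,v1);C2,d2=ray(s,u2,v2);A=np.c_[d1,-d2];t=np.linalg.lstsq(A,C2-C1,rcond=None)[0]
    p,q=C1+d1*t[0],C2+d2*t[1];return w2b((p+q)/2),np.linalg.norm(p-q)*1e3
# now-view: left half offset (230,160), right half (210,150), scale 2
f=lambda x1,y1,x2,y2:tri(230+x1/2,160+y1/2,210+(x2-400)/2,150+y2/2)
print("tip near",f(157,300,540,168),"tip far",f(160,223,575,132))
print("lip near",f(110,327,491,276),"lip far",f(126,109,590,150),"hinge near",f(252,337,620,300),"hinge far",f(265,110,705,158))
E
```

```text
tip [-37.9 -18.5 230. ]
tip [-35.1 -89.9 230. ]
tip near (array([-36.7, -91.8, 251.6]), np.float64(4.723903679492591)) tip far (array([-37.7, -20.2, 244.3]), np.float64(0.4379795013183579))
lip near (array([ -85.2, -117.3,  108.6]), np.float64(1.1015539938540344)) lip far (array([-86.8, 116.2, 105.6]), np.float64(1.683203936877453)) hinge near (array([  59.7, -116.7,  140.2]), np.float64(2.0664708254337207)) hinge far (array([ 57.3, 115.2, 147. ]), np.float64(3.7552957009706738))
```

```bash
python3 - <<'E'
from bench import *
from h import *
c=capture("top");s=capture("scene");o=get_obs();state(o)
R=Ro.from_rotvec(o["orientation"]).as_matrix();T=o["ee_pos"]
out=[]
for cc,x0,y0 in((c,260,225),(s,240,170)):
    im=cv2.resize(cc["img"][y0:y0+110,x0:x0+80,::-1],None,fx=5,fy=5,interpolation=cv2.INTER_CUBIC)
    for dy in(-.037,.037):
        for dz,col in((-.011,(0,255,0)),(0,(0,255,255)),(.008,(0,0,255))):
            u,v=proj(cc,T+R@[0,dy,dz])[0];cv2.circle(im,(int((u-x0+.5)*5),int((v-y0+.5)*5)),3,col,-1)
    out.append(im)
cv2.imwrite("pics/p3.png",np.hstack(out))
E
```

```text
t 4.1 box [-31.  -53.9 232.9] th 54.9 roll [ 0.1 -0.1] F [-0.3 -0.8 -0.7] grip 0.0601 q [ 0.19  0.66  1.52 -0.91  1.43  0.65]
```

View pics/p3.png

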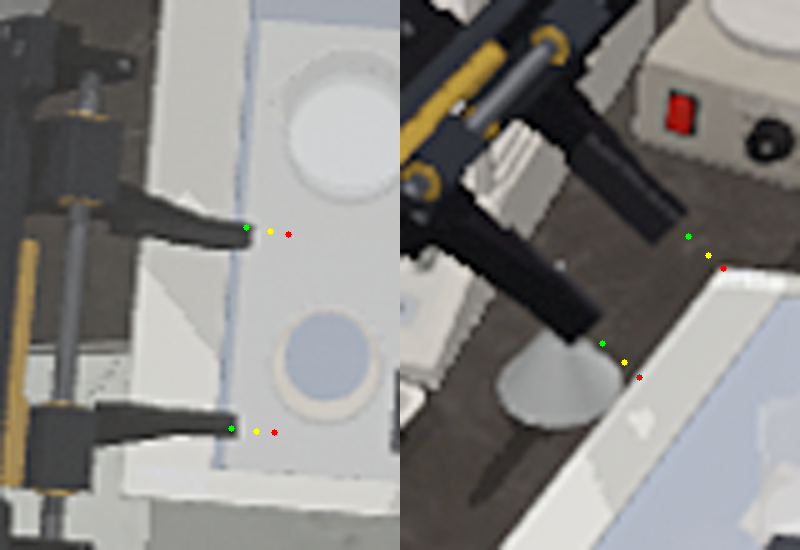

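The overlay shows the visible fingertips at the green marks, about (236,424) and (250,237) on the left. That is roughly 20 mm behind the expected tip (red), so I'll quantify it and correct for it.

```bash
python3 - <<'E'
from bench import *
from h import *
c=capture("top");s=capture("scene");o=get_obs()
R=Ro.from_rotvec(o["orientation"]).as_matrix();T=np.array(o["ee_pos"])
def tri(u1,v1,u2,v2):
    C1,d1=ray(c,u1,v1);C2,d2=ray(s,u2,v2);t=np.linalg.lstsq(np.c_[d1,-d2],C2-C1,rcond=None)[0]
    p,q=C1+d1*t[0],C2+d2*t[1];return (p+q)/2,np.linalg.norm(p-q)*1e3
for a in((306.7,309.3,276.1,235.9),(309.5,271.9,293.1,214.9)):
    p,e=tri(*a);print(w2b(p),e,"tool frame mm",(R.T@(p-T)*1e3).round(1))
w=capture("wrist");cv2.imwrite("pics/w0.png",w["img"][:,:,::-1])
Rw=cv2.Rodrigues(np.array(w["rvec"]))[0];C=-Rw.T@np.array(w["tvec"]);print("wristcam in tool",(R.T@(C-T)*1e3).round(1))
E
```

```text
[-42.4 -91.7 244.8] 9.711493750429238 tool frame mm [ -3.2 -37.9 -15.9]
[-41.8 -23.2 247.9] 7.937181557715393 tool frame mm [ -6.4  30.7 -17.1]
wristcam in tool [ 7.13e+01 -1.00e-01 -1.79e+02]
```

```bash
sed -i 's/^def plan(o,p,R1,N):/def plan(o,p,R1,N):\n    p=p+.02*R1[:,2]/; s/"box",w2b(o\["ee_pos"\])/"eff",w2b(o["ee_pos"]-.02*z)/' h.py
python3 - <<'E'
from bench import *
from h import *
o=get_obs();state(o);R=Rth(55)
def seq(W,th):
    R=Rth(th)
    for (a,n) in W:
        plan(o,b2w(a[0],-54,a[1]),R,n);o["ee_pos"]=b2w(a[0],-54,a[1])+.02*R[:,2];o["orientation"]=Ro.from_matrix(R).as_rotvec()
seq([((-125,190),3),((-125,84),4),((-90,84),2),((-77,84),3)],55)
E
```

```text
t 4.25 eff [-47.8 -53.8 244.5] th 54.9 roll [ 0.1 -0.1] F [ 0.4 -0.4  1. ] grip 0.0599 q [ 0.19  0.66  1.52 -0.92  1.43  0.65]
N 3 off [0.0297, 0.0, -0.0106] rot [0.0006, -0.0006, 0.0011] | 0.0315 0.08
N 4 off [0.0217, 0.0, 0.0152] rot [-0.0, -0.0, 0.0] | 0.0265 0.0
N 2 off [-0.01, 0.0, 0.0143] rot [-0.0, -0.0, 0.0] | 0.0175 0.0
N 3 off [-0.0025, -0.0, 0.0035] rot [-0.0, -0.0, 0.0] | 0.0043 0.0
```

>>> send_rows(moves=[{"offset":[0.0297,0,-0.0106],"delta_rot":[0,0,0.001],"grip":0.06},{"offset":[0.0297,0,-0.0106],"delta_rot":[0,0,0.001],"grip":0.06},{"offset":[0.0297,0,-0.0106],"delta_rot":[0,0,0.001],"grip":0.06},{"offset":[0.0217,0,0.0152],"delta_rot":[0,0,0],"grip":0.06},{"offset":[0.0217,0,0.0152],"delta_rot":[0,0,0],"grip":0.06},{"offset":[0.0217,0,0.0152],"delta_rot":[0,0,0],"grip":0.06},{"offset":[0.0217,0,0.0152],"delta_rot":[0,0,0],"grip":0.06},{"offset":[-0.01,0,0.0143],"delta_rot":[0,0,0],"grip":0.06}])

```text
clock: 5.05
ee_pos: [0.5648, 0.0217, 0.0691]
orientation: [1.736, 1.577, -0.906]
wrist_force: [0.0, -0.5, 0.3]
gripper_width: 0.0599
```

>>> send_rows(moves=[{"offset":[-0.01,0,0.0143],"delta_rot":[0,0,0],"grip":0.06},{"offset":[-0.0025,0,0.0035],"delta_rot":[0,0,0],"grip":0.06},{"offset":[-0.0025,0,0.0035],"delta_rot":[0,0,0],"grip":0.06},{"offset":[-0.0025,0,0.0035],"delta_rot":[0,0,0],"grip":0.06},{"offset":[0,0,0],"delta_rot":[0,0,0],"grip":0.06}])

```text
clock: 5.55
ee_pos: [0.5645, -0.0066, 0.0721]
orientation: [1.747, 1.575, -0.889]
wrist_force: [0.2, 11.9, -3.1]
gripper_width: 0.0598
```

```bash
python3 - <<'E'
from bench import *
from h import *
o=get_obs();state(o)
W=[(-78,110),(-80,132),(-76,180),(-60,215)]
E
```

```text
t 5.55 eff [-80.2 -52.5  83.8] th 54.3 roll [0.3 0.4] F [ 0.2 11.9 -3.1] grip 0.0598 q [ 0.23  0.91  1.52 -0.93  1.29  0.89]
```

```bash
python3 - <<'E'
from bench import *
from h import *
c=capture("top");s=capture("scene");w=capture("wrist");o=get_obs();state(o)
R=Ro.from_rotvec(o["orientation"]).as_matrix();T=o["ee_pos"]
out=[]
for cc,x0,y0,ww,hh,k in((c,250,235,70,110,4),(s,220,210,70,110,4),(w,0,0,640,480,.55)):
    im=cv2.resize(cc["img"][y0:y0+hh,x0:x0+ww,::-1],None,fx=k,fy=k,interpolation=cv2.INTER_AREA if k<1 else cv2.INTER_CUBIC)
    for dy in(-.037,.037):
        for dz,col in((-.011,(0,255,0)),(0,(0,255,255)),(.008,(0,0,255))):
            u,v=proj(cc,T+R@[0,dy,dz])[0];cv2.circle(im,(int((u-x0+.5)*k),int((v-y0+.5)*k)),2,col,-1)
    if k<1:
        im=im[:, 50:290]
    out.append(cv2.copyMakeBorder(im,0,440-im.shape[0],0,0,0))
cv2.imwrite("pics/p4.png",np.hstack(out))
E
```

```text
t 5.7 eff [-80.3 -52.5  84.1] th 54.4 roll [0.3 0.4] F [ 0.8 11.3 -4.1] grip 0.0601 q [ 0.23  0.91  1.52 -0.93  1.29  0.89]
```

View pics/p4.png

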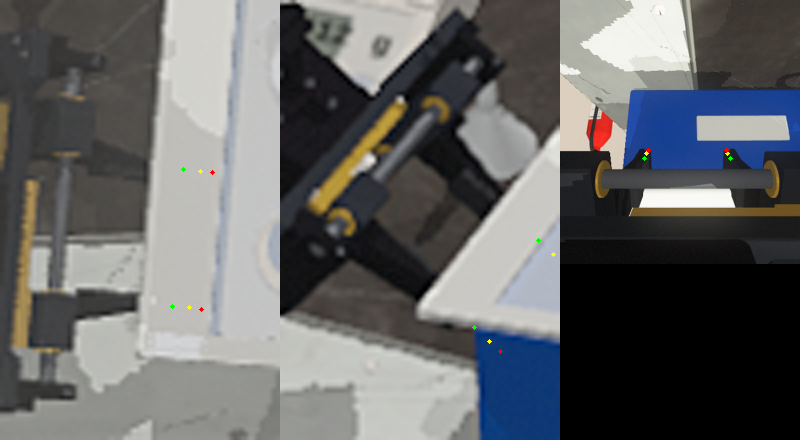

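The fingers now reach under the lip in both views, at about (130,300) on the left and (430,300) in the middle. There is an 11 N push along box -x, from either the wall or the lip. I'll back off slightly and lift slowly.

>>> send_rows(moves=[{"offset":[0.0034,0,-0.0049],"delta_rot":[0,0,0],"grip":0.06},{"offset":[0,0,0],"delta_rot":[0,0,0],"grip":0.06}])

```text
clock: 5.9
ee_pos: [0.5645, -0.003, 0.0741]
orientation: [1.741, 1.571, -0.898]
wrist_force: [0.4, 4.2, -1.1]
gripper_width: 0.0603
```

>>> send_rows(moves=[{"offset":[-0.0066,0,-0.0046],"delta_rot":[0,0,0],"grip":0.06},{"offset":[-0.0066,0,-0.0046],"delta_rot":[0,0,0],"grip":0.06},{"offset":[-0.0066,0,-0.0046],"delta_rot":[0,0,0],"grip":0.06},{"offset":[0,0,0],"delta_rot":[0,0,0],"grip":0.06}])

```text
clock: 6.3
ee_pos: [0.5646, -0.0037, 0.099]
orientation: [1.741, 1.57, -0.898]
wrist_force: [1.1, 3.3, -1.0]
gripper_width: 0.0599
```

```bash
python3 - <<'E'
from bench import *
from h import *
o=get_obs();state(o)
import pickle
pickle.dump({n:capture(n) for n in("top","scene")},open("c1.pkl","wb"))
d=pickle.load(open("c1.pkl","rb"));d0=pickle.load(open("c0.pkl","rb"))
# hinge-side and lip motion: does the far lip corner (away from the hand) move? columns of flap white edge in row 220
for n,r in(("top",(210,222,280,310)),("scene",(218,235,285,325))):
    a,b=[x[n]["img"][r[0]:r[1],r[2]:r[3]].astype(int) for x in(d0,d)];print(n,np.abs(a-b).mean())
g=lambda x,v:[int(k) for k in x["top"]["img"][v,284:304].min(1)]
print(g(d0,220));print(g(d,220))
E
```

```text
t 6.3 eff [-83.2 -52.7 110.5] th 54.8 roll [0.2 0.3] F [ 1.1  3.3 -1. ] grip 0.0599 q [ 0.24  0.88  1.52 -0.92  1.33  0.86]
top 38.60648148148148
scene 73.55147058823529
[70, 73, 74, 69, 73, 72, 59, 49, 117, 194, 202, 193, 195, 194, 196, 195, 195, 195, 195, 195]
[70, 74, 74, 76, 72, 97, 172, 210, 204, 206, 206, 205, 205, 205, 205, 206, 206, 206, 206, 205]
```

>>> send_rows(moves=[{"offset":[-0.0065,0,-0.0082],"delta_rot":[0,0,0],"grip":0.06},{"offset":[-0.0065,0,-0.0082],"delta_rot":[0,0,0],"grip":0.06},{"offset":[-0.0082,0,-0.0057],"delta_rot":[0,0,0],"grip":0.06},{"offset":[-0.0115,0,-0.0066],"delta_rot":[0,0,0],"grip":0.06},{"offset":[-0.0115,0,-0.0066],"delta_rot":[0,0,0],"grip":0.06},{"offset":[0,0,0],"delta_rot":[0,0,0],"grip":0.06}])

```text
clock: 7.0
ee_pos: [0.5646, -0.0006, 0.1564]
orientation: [1.742, 1.568, -0.898]
wrist_force: [-0.2, 2.2, -0.7]
gripper_width: 0.0595
```

```bash
python3 - <<'E'
from bench import *
from h import *
o=get_obs();state(o)
c=capture("top");s=capture("scene");R=Ro.from_rotvec(o["orientation"]).as_matrix();T=o["ee_pos"]
out=[]
for cc,x0,y0 in((c,245,205),(s,220,150)):
    k=3;im=cv2.resize(cc["img"][y0:y0+165,x0:x0+130,::-1],None,fx=k,fy=k,interpolation=cv2.INTER_CUBIC)
    for dy in(-.037,.037):
        for dz,col in((-.011,(0,255,0)),(0,(0,255,255)),(.008,(0,0,255))):
            u,v=proj(cc,T+R@[0,dy,dz])[0];cv2.circle(im,(int((u-x0+.5)*k),int((v-y0+.5)*k)),2,col,-1)
    out.append(im)
cv2.imwrite("pics/p5.png",np.hstack(out))
E
```

```text
t 7.0 eff [-86.3 -53.  167.9] th 54.9 roll [0.2 0.3] F [-0.2  2.2 -0.7] grip 0.0595 q [ 0.24  0.79  1.5  -0.9   1.39  0.78]
```

View pics/p5.png

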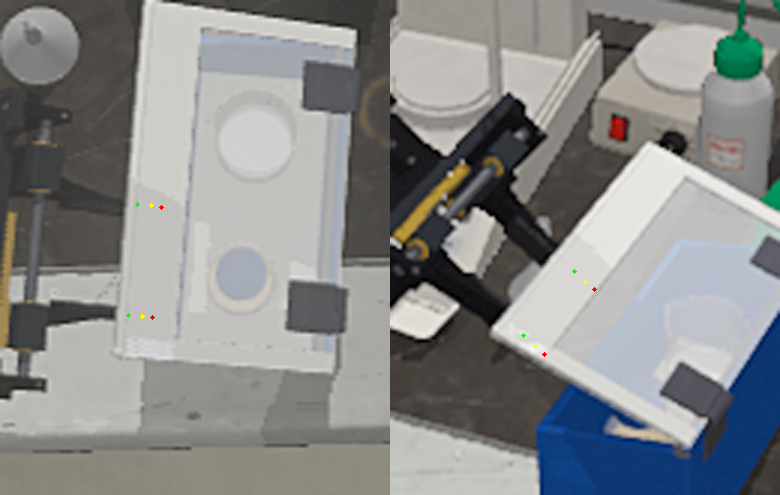

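The flap is raised about 15-20°, with the lip corners at about (150,2) and (116,353) on the left. It rests on the fingers, which confirms the visually corrected tip position. I'll continue along the arc.

>>> send_rows(moves=[{"offset":[-0.0174,0,-0.0048],"delta_rot":[0,0,0],"grip":0.06},{"offset":[-0.0175,0,-0.0012],"delta_rot":[0,0,0],"grip":0.06},{"offset":[-0.0175,0,-0.0012],"delta_rot":[0,0,0],"grip":0.06},{"offset":[-0.0174,0,0.0074],"delta_rot":[0,0,0],"grip":0.06},{"offset":[-0.0174,0,0.0074],"delta_rot":[0,0,0],"grip":0.06},{"offset":[-0.0086,0,0.0123],"delta_rot":[0,0,0],"grip":0.06},{"offset":[-0.0086,0,0.0123],"delta_rot":[0,0,0],"grip":0.06},{"offset":[0,0,0],"delta_rot":[0,0,0],"grip":0.06}])

```text
clock: 7.9
ee_pos: [0.5537, -0.0889, 0.2205]
orientation: [1.743, 1.569, -0.905]
wrist_force: [-0.1, -0.4, -1.1]
gripper_width: 0.0602
```

```bash
python3 - <<'E'
from bench import *
from h import *
o=get_obs();state(o)
c=capture("top");s=capture("scene");R=Ro.from_rotvec(o["orientation"]).as_matrix();T=o["ee_pos"]
out=[]
for cc,x0,y0 in((c,245,205),(s,240,110)):
    k=3;im=cv2.resize(cc["img"][y0:y0+165,x0:x0+130,::-1],None,fx=k,fy=k,interpolation=cv2.INTER_CUBIC)
    for dy in(-.037,.037):
        for dz,col in((-.011,(0,255,0)),(0,(0,255,255)),(.008,(0,0,255))):
            u,v=proj(cc,T+R@[0,dy,dz])[0];cv2.circle(im,(int((u-x0+.5)*k),int((v-y0+.5)*k)),2,col,-1)
    out.append(im)
cv2.imwrite("pics/p6.png",np.hstack(out))
E
```

```text
t 7.9 eff [  2.6 -54.7 232. ] th 54.9 roll [-0.1  0. ] F [-0.1 -0.4 -1.1] grip 0.0602 q [ 0.11  0.66  1.58 -0.96  1.35  0.67]
```

View pics/p6.png

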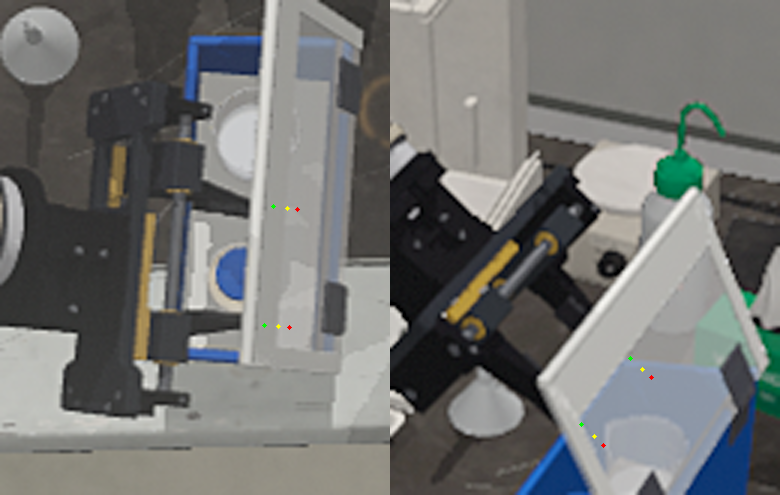

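The flap now stands about 65° up (lip rim at about (255,190) on the left) with the tips under its underside. The bottle and beaker are undisturbed. Next I slide down toward the hinge.

>>> send_rows(moves=[{"offset":[0.0038,0,0.0094],"delta_rot":[0,0,0],"grip":0.06},{"offset":[0.0038,0,0.0094],"delta_rot":[0,0,0],"grip":0.06},{"offset":[0.0052,0,0.0073],"delta_rot":[0,0,0],"grip":0.06},{"offset":[0.0052,0,0.0073],"delta_rot":[0,0,0],"grip":0.06},{"offset":[0,0,0],"delta_rot":[0,0,0],"grip":0.06}])

```text
clock: 8.5
ee_pos: [0.5525, -0.1035, 0.1848]
orientation: [1.74, 1.573, -0.905]
wrist_force: [0.2, 0.6, -1.3]
gripper_width: 0.0603
```

```bash
python3 - <<'E'
from bench import *
from h import *
c=capture("top");o=get_obs();state(o)
# flap angle from top view: whitish lip rim column at far side rows (box y~+60..100)
cv2.imwrite("pics/t7.png",c["img"][:,:,::-1])
for v in(212,216,220,225):
    g=c["img"][v,290:365].min(1);print(v,[int(k) for k in g])
for ph in(50,55,60,65,70,75):
    p=[b2w(58-148*np.cos(np.radians(ph)),y,138+148*np.sin(np.radians(ph))) for y in(118,80,-118)];print(ph,proj(c,p).round(1).tolist())
def seq(W):
    for (a,th,n) in W:
        R=Rth(th);plan(o,b2w(a[0],-54,a[1]),R,n);o["ee_pos"]=b2w(a[0],-54,a[1])+.02*R[:,2];o["orientation"]=Ro.from_matrix(R).as_rotvec()
seq([((16,180),50,2),((10,160),42,2),((2,138),33,2),((-6,124),25,2)])
E
```

```text
t 8.55 eff [ 17.1 -54.2 197.1] th 54.9 roll [ 0. -0.] F [-0.   0.4 -1.7] grip 0.06 q [ 0.08  0.71  1.61 -0.99  1.28  0.72]
212 [55, 55, 55, 54, 53, 54, 53, 56, 55, 56, 56, 56, 56, 56, 54, 52, 57, 56, 53, 61, 74, 76, 77, 75, 76, 75, 71, 70, 72, 73, 78, 82, 68, 75, 58, 56, 59, 61, 56, 46, 124, 203, 214, 210, 183, 142, 153, 153, 153, 152, 153, 155, 151, 131, 126, 125, 124, 120, 113, 124, 147, 159, 153, 153, 153, 154, 154, 156, 157, 158, 154, 120, 34, 44, 52]
216 [54, 51, 56, 55, 56, 56, 56, 55, 53, 54, 56, 56, 57, 55, 55, 54, 52, 54, 59, 66, 74, 75, 76, 76, 72, 73, 82, 61, 60, 62, 59, 58, 56, 56, 56, 54, 57, 54, 51, 49, 128, 207, 215, 205, 171, 146, 152, 153, 153, 153, 153, 155, 145, 119, 119, 120, 120, 120, 121, 121, 120, 122, 121, 118, 116, 112, 127, 151, 159, 154, 152, 154, 154, 156, 161]
220 [56, 56, 54, 54, 53, 56, 57, 54, 53, 52, 52, 54, 55, 52, 55, 55, 45, 60, 50, 54, 51, 41, 42, 42, 42, 42, 43, 41, 42, 43, 42, 42, 42, 41, 45, 41, 42, 44, 35, 72, 165, 211, 215, 195, 152, 151, 152, 153, 153, 153, 153, 152, 145, 123, 126, 127, 126, 126, 127, 126, 126, 126, 126, 127, 126, 125, 128, 
[... 267 characters left out ...]
08, 123, 123, 123, 124, 124, 123, 122, 123, 124, 124, 124, 124, 124, 127, 109, 61, 60, 77, 101, 131, 134, 108]
50 [[315.9, 197.8], [314.3, 217.6], [305.9, 325.2]]
55 [[321.3, 197.1], [319.8, 217.1], [311.5, 325.6]]
60 [[327.2, 196.6], [325.7, 216.7], [317.6, 326.1]]
65 [[333.5, 196.2], [332.1, 216.4], [324.1, 326.6]]
70 [[340.2, 195.9], [338.7, 216.3], [331.0, 327.1]]
75 [[347.0, 195.9], [345.7, 216.3], [338.1, 327.6]]
N 2 off [0.0081, 0.0001, 0.0046] rot [0.0003, 0.0426, 0.0003] | 0.0093 2.44
N 2 off [0.0108, 0.0, 0.0044] rot [-0.0, 0.0698, 0.0] | 0.0117 4.0
N 2 off [0.0117, -0.0, 0.0058] rot [0.0, 0.0785, 0.0] | 0.0131 4.5
N 2 off [0.0084, -0.0, 0.0039] rot [0.0, 0.0698, -0.0] | 0.0093 4.0
```

>>> send_rows(moves=[{"offset":[0.0081,0,0.0046],"delta_rot":[0,0.0426,0],"grip":0.06},{"offset":[0.0081,0,0.0046],"delta_rot":[0,0.0426,0],"grip":0.06},{"offset":[0.0108,0,0.0044],"delta_rot":[0,0.0698,0],"grip":0.06},{"offset":[0.0108,0,0.0044],"delta_rot":[0,0.0698,0],"grip":0.06},{"offset":[0.0117,0,0.0058],"delta_rot":[0,0.0785,0],"grip":0.06},{"offset":[0.0117,0,0.0058],"delta_rot":[0,0.0785,0],"grip":0.06},{"offset":[0.0084,0,0.0039],"delta_rot":[0,0.0698,0],"grip":0.06},{"offset":[0.0084,0,0.0039],"delta_rot":[0,0.0698,0],"grip":0.06}])

```text
clock: 9.35
ee_pos: [0.5569, -0.0722, 0.1074]
orientation: [2.087, 1.886, -0.458]
wrist_force: [-0.8, 0.7, -0.2]
gripper_width: 0.06
```

```bash
python3 - <<'E'
from bench import *
from h import *
o=get_obs();state(o)
c=capture("top");s=capture("scene");w=capture("wrist");R=Ro.from_rotvec(o["orientation"]).as_matrix();T=o["ee_pos"]
out=[]
for cc,x0,y0,ww,hh,k in((c,250,205,110,140,3.),(s,240,140,110,140,3.),(w,200,100,300,300,.48)):
    im=cv2.resize(cc["img"][y0:y0+hh,x0:x0+ww,::-1],None,fx=k,fy=k,interpolation=cv2.INTER_AREA if k<1 else cv2.INTER_CUBIC)
    for dy in(-.03,.03):
        for dz,col in((-.012,(0,255,0)),(.008,(0,0,255))):
            u,v=proj(cc,T+R@[0,dy,dz])[0];cv2.circle(im,(int((u-x0+.5)*k),int((v-y0+.5)*k)),2,col,-1)
    out.append(cv2.copyMakeBorder(im,0,420-im.shape[0],0,0,0))
cv2.imwrite("pics/p7.png",np.hstack(out))
E
```

```text
t 9.35 eff [ -6.3 -53.4 125.6] th 24.9 roll [0.2 0.2] F [-0.8  0.7 -0.2] grip 0.06 q [-0.08  0.63  1.67 -0.56  0.92  0.38]
```

View pics/p7.png

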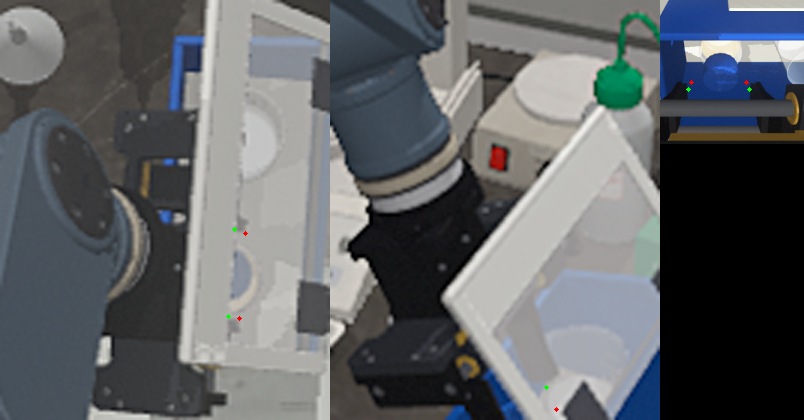

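The flap leans on the hand, and the wrist view shows the blue cap centred between the fingers at about (720,72). Now I descend onto the cap.

>>> send_rows(moves=[{"offset":[0.0026,0,0.0055],"delta_rot":[0,0,0],"grip":0.06},{"offset":[0.0026,0,0.0055],"delta_rot":[0,0,0],"grip":0.06},{"offset":[0.0026,0,0.0055],"delta_rot":[0,0,0],"grip":0.06},{"offset":[0.001,0,0.0025],"delta_rot":[0,0,0],"grip":0.06},{"offset":[0,0,0],"delta_rot":[0,0,0],"grip":0.06}])

```text
clock: 10.0
ee_pos: [0.5561, -0.0723, 0.0853]
orientation: [2.086, 1.886, -0.463]
wrist_force: [-0.7, 0.0, -1.8]
gripper_width: 0.0601
```

```bash
python3 - <<'E'
from bench import *
from h import *
o=get_obs();state(o)
c=capture("top");w=capture("wrist")
out=[]
for cc,x0,y0,ww,hh,k in((c,300,255,50,75,6.),(w,220,170,220,150,2.)):
    im=cv2.resize(cc["img"][y0:y0+hh,x0:x0+ww,::-1],None,fx=k,fy=k,interpolation=cv2.INTER_CUBIC)
    out.append(cv2.copyMakeBorder(im,0,450-im.shape[0],0,0,0))
cv2.imwrite("pics/p8.png",np.hstack(out))
E
```

```text
t 10.0 eff [ -6.3 -54.1 103.4] th 25.0 roll [0. 0.] F [-0.7  0.  -1.8] grip 0.0601 q [-0.08  0.67  1.68 -0.58  0.88  0.41]
```

View pics/p8.png

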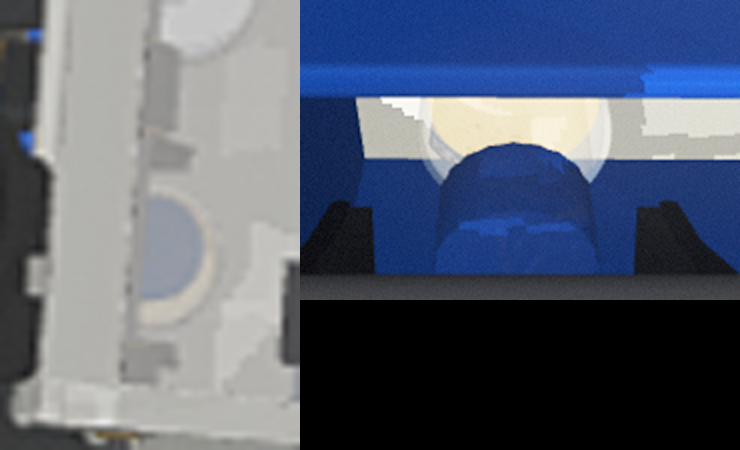

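The cap sits between the two fingers: on the left the fingers are at about (165,150) and (155,360) and the cap at (172,247). I'm closing now.

>>> send_rows(moves=[{"offset":[0,0,0],"delta_rot":[0,0,0],"grip":0.03},{"offset":[0,0,0],"delta_rot":[0,0,0],"grip":0.03},{"offset":[0,0,0],"delta_rot":[0,0,0],"grip":0.03},{"offset":[0,0,0],"delta_rot":[0,0,0],"grip":0.03},{"offset":[0,0,0],"delta_rot":[0,0,0],"grip":0.03},{"offset":[0,0,0],"delta_rot":[0,0,0],"grip":0.03}], grip_force=25)

```text
clock: 10.7
ee_pos: [0.5571, -0.0727, 0.0874]
orientation: [2.085, 1.883, -0.46]
wrist_force: [0.1, 1.3, 5.7]
gripper_width: 0.0424
```

```bash
python3 - <<'E'
from bench import *
from h import *
o=get_obs();state(o)
for x,z in((-6,125),(-6,150),(-7,175),(-9,200),(-12,220),(-30,235),(-60,240),(-90,240),(-110,240)):print(x,z,flapang(x,z,25,1))
E
```

```text
t 10.7 eff [ -5.9 -53.1 105.5] th 25.1 roll [0.2 0.2] F [0.1 1.3 5.7] grip 0.0424 q [-0.08  0.67  1.68 -0.58  0.88  0.41]
-6 125 54.7
-6 150 58.9
-7 175 62.8
-9 200 66.2
-12 220 60.0
-30 235 56.3
-60 240 43.6
-90 240 33.9
-110 240 14.6
```

The opening is 42 mm against a 37 mm cap, with 6 N upward, so the tips are riding on the shoulder. I'll reopen, rise about 6 mm and regrip.

>>> send_rows(moves=[{"offset":[0,0,0],"delta_rot":[0,0,0],"grip":0.055},{"offset":[0,0,0],"delta_rot":[0,0,0],"grip":0.055},{"offset":[-0.0025,0,-0.0054],"delta_rot":[0,0,0],"grip":0.055},{"offset":[0,0,0],"delta_rot":[0,0,0],"grip":0.03},{"offset":[0,0,0],"delta_rot":[0,0,0],"grip":0.03},{"offset":[0,0,0],"delta_rot":[0,0,0],"grip":0.03},{"offset":[0,0,0],"delta_rot":[0,0,0],"grip":0.03},{"offset":[0,0,0],"delta_rot":[0,0,0],"grip":0.03}], grip_force=25)

```text
clock: 11.5
ee_pos: [0.5567, -0.0725, 0.0921]
orientation: [2.086, 1.884, -0.461]
wrist_force: [0.4, 1.6, 0.5]
gripper_width: 0.0352
```

```bash
python3 - <<'E'
from bench import *
from h import *
o=get_obs();state(o)
E
```

```text
t 11.5 eff [ -6.1 -53.5 110.2] th 25.0 roll [0.1 0.1] F [0.4 1.6 0.5] grip 0.0352 q [-0.08  0.66  1.68 -0.57  0.89  0.4 ]
```

>>> send_rows(moves=[{"offset":[0,0,0],"delta_rot":[0,0,0],"grip":0.03},{"offset":[-0.0025,0,-0.0054],"delta_rot":[0,0,0],"grip":0.03},{"offset":[-0.0025,0,-0.0054],"delta_rot":[0,0,0],"grip":0.03},{"offset":[-0.0025,0,-0.0054],"delta_rot":[0,0,0],"grip":0.03},{"offset":[0,0,0],"delta_rot":[0,0,0],"grip":0.03}], grip_force=30)

```text
clock: 12.0
ee_pos: [0.5572, -0.0725, 0.1112]
orientation: [2.086, 1.883, -0.459]
wrist_force: [-0.1, 0.5, -2.1]
gripper_width: 0.0348
```

```bash
python3 - <<'E'
from bench import *
from h import *
o=get_obs();state(o)
c=capture("top");w=capture("wrist")
out=[]
for cc,x0,y0,ww,hh,k in((c,300,255,50,75,6.),(w,220,170,220,150,2.)):
    im=cv2.resize(cc["img"][y0:y0+hh,x0:x0+ww,::-1],None,fx=k,fy=k,interpolation=cv2.INTER_CUBIC)
    out.append(cv2.copyMakeBorder(im,0,450-im.shape[0],0,0,0))
cv2.imwrite("pics/p9.png",np.hstack(out))
E
```

```text
t 12.0 eff [ -6.1 -53.  129.3] th 25.0 roll [0.2 0.2] F [-0.1  0.5 -2.1] grip 0.0348 q [-0.08  0.63  1.67 -0.56  0.93  0.38]
```

View pics/p9.png

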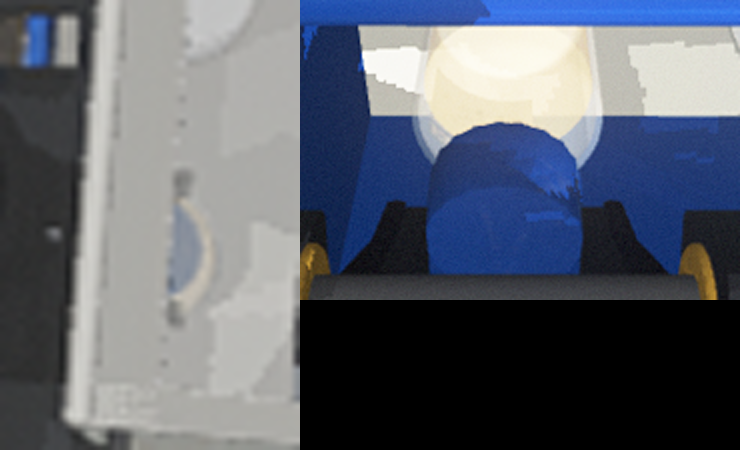

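The cap is gripped by both fingers at about (183,185) and (175,312) on the left, and it moves with the hand. The force reads -2.1 N, about the bottle's weight. Now I lift out.

>>> send_rows(moves=[{"offset":[-0.0059,0,-0.0149],"delta_rot":[0,0,0],"grip":0.03},{"offset":[-0.0059,0,-0.0149],"delta_rot":[0,0,0],"grip":0.03},{"offset":[-0.0059,0,-0.0149],"delta_rot":[0,0,0],"grip":0.03},{"offset":[-0.0059,0,-0.0149],"delta_rot":[0,0,0],"grip":0.03},{"offset":[-0.0059,0,-0.0149],"delta_rot":[0,0,0],"grip":0.03},{"offset":[-0.0059,0,-0.0149],"delta_rot":[0,0,0],"grip":0.03},{"offset":[-0.003,0,-0.007],"delta_rot":[0,0,0],"grip":0.03}])

```text
clock: 12.8
ee_pos: [0.5574, -0.0664, 0.2148]
orientation: [2.086, 1.883, -0.459]
wrist_force: [0.5, 1.4, -3.2]
gripper_width: 0.0351
```

```bash
python3 - <<'E'
from bench import *
from h import *
o=get_obs();state(o)
c=capture("top");s=capture("scene")
out=[]
for cc,x0,y0 in((c,235,195),(s,240,110)):
    out.append(cv2.resize(cc["img"][y0:y0+160,x0:x0+130,::-1],None,fx=3,fy=3,interpolation=cv2.INTER_CUBIC))
cv2.imwrite("pics/p10.png",np.hstack(out))
E
```

```text
t 12.8 eff [-12.2 -53.4 232.9] th 25.0 roll [0.2 0.2] F [ 0.5  1.4 -3.2] grip 0.0351 q [-0.07  0.48  1.58 -0.49  1.13  0.25]
```

View pics/p10.png

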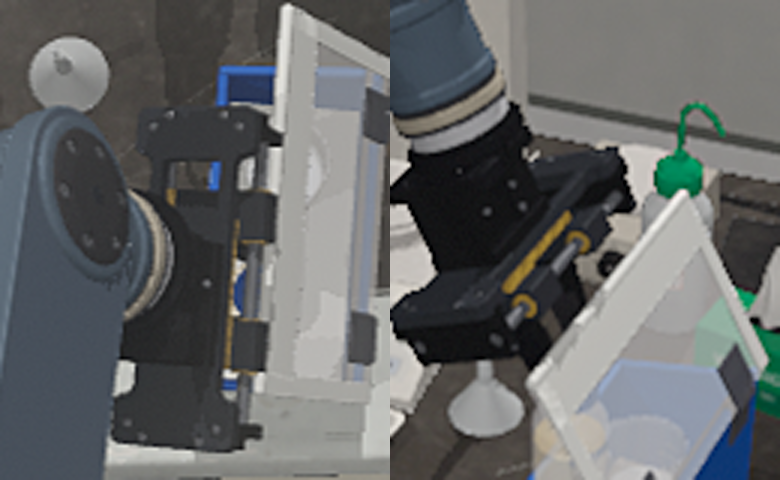

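The bottle hangs upright in the hand, seen through the flap at about (570,450), clear of the wall rim. Now I bring it out through the front.

>>> send_rows(moves=[{"offset":[0.0136,0,-0.0063],"delta_rot":[0,0,0],"grip":0.03},{"offset":[0.0181,0,-0.0085],"delta_rot":[0,0,0],"grip":0.03},{"offset":[0.0181,0,-0.0085],"delta_rot":[0,0,0],"grip":0.03},{"offset":[0.0181,0,-0.0085],"delta_rot":[0,0,0],"grip":0.03},{"offset":[0.0181,0,-0.0085],"delta_rot":[0,0,0],"grip":0.03},{"offset":[0.0181,0,-0.0085],"delta_rot":[0,0,0],"grip":0.03},{"offset":[0.0181,0,-0.0085],"delta_rot":[0,0,0],"grip":0.03},{"offset":[0.0181,0,-0.0085],"delta_rot":[0,0,0],"grip":0.03}])

```text
clock: 13.7
ee_pos: [0.5719, 0.0894, 0.2125]
orientation: [2.086, 1.886, -0.463]
wrist_force: [-0.5, 0.4, -1.9]
gripper_width: 0.0349
```

```bash
python3 - <<'E'
from bench import *
from h import *
import pickle
o=get_obs();state(o)
s=capture("scene");c=capture("top");d0=pickle.load(open("c0.pkl","rb"))
for n,cc,r in(("scene",s,(225,300,310,362)),("top",c,(212,335,295,365))):
    D=np.abs(cc["img"].astype(int)-d0[n]["img"])[r[0]:r[1],r[2]:r[3]].max(2);print(n,D.mean(),(D>40).mean())
cv2.imwrite("pics/p11.png",np.hstack([cv2.resize(cc["img"][y0:y0+200,x0:x0+200,::-1],None,fx=2,fy=2) for cc,x0,y0 in((c,180,180),(s,180,150))]))
tr=np.array([.550,-.396,0]);print("tray box",w2b(tr))
R=Rth(25)
def go(p,n):plan(o,p,R,n);o["ee_pos"]=p+.02*R[:,2];o["orientation"]=Ro.from_matrix(R).as_rotvec()
go(b2w(-140,-54,300),4);go(b2w(0,-54,300),5);go(tr+[0,0,.3],5)
E
```

```text
t 13.7 eff [-168.7  -54.8  230.7] th 25.0 roll [ 0. -0.] F [-0.5  0.4 -1.9] grip 0.0349 q [ 0.19  0.56  1.45 -0.43  1.3   0.44]
scene 8.682307692307692 0.0
top 10.103484320557492 0.0009291521486643438
tray box [324.9 -27.    0. ]
N 4 off [-0.0138, 0.0002, -0.0127] rot [0.0001, 0.0001, 0.0004] | 0.0188 0.02
N 5 off [-0.0254, -0.0, 0.0118] rot [-0.0, -0.0, 0.0] | 0.028 0.0
N 5 off [-0.0589, 0.0054, 0.0275] rot [-0.0, -0.0, 0.0] | 0.0652 0.0
```

View pics/p11.png

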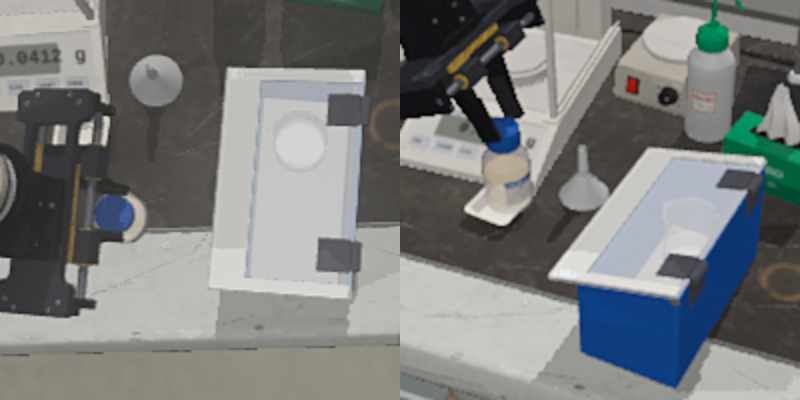

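The flap is fully shut again (image difference about 0), the beaker is in place, and the bottle hangs upright at about (113,211) on the left. Next I carry it over the box to the tray.

>>> send_rows(moves=[{"offset":[-0.0138,0,-0.0127],"delta_rot":[0,0,0],"grip":0.03},{"offset":[-0.0138,0,-0.0127],"delta_rot":[0,0,0],"grip":0.03},{"offset":[-0.0138,0,-0.0127],"delta_rot":[0,0,0],"grip":0.03},{"offset":[-0.0138,0,-0.0127],"delta_rot":[0,0,0],"grip":0.03},{"offset":[-0.025,0.0015,0.0117],"delta_rot":[0,0,0],"grip":0.03},{"offset":[-0.0351,0.0022,0.0164],"delta_rot":[0,0,0],"grip":0.03},{"offset":[-0.0351,0.0022,0.0164],"delta_rot":[0,0,0],"grip":0.03},{"offset":[-0.0351,0.0022,0.0164],"delta_rot":[0,0,0],"grip":0.03}])

```text
clock: 14.6
ee_pos: [0.5628, -0.087, 0.2852]
orientation: [2.086, 1.882, -0.459]
wrist_force: [0.3, 0.0, -3.0]
gripper_width: 0.0353
```

>>> send_rows(moves=[{"offset":[-0.0351,0.0022,0.0164],"delta_rot":[0,0,0],"grip":0.03},{"offset":[-0.0351,0.0022,0.0164],"delta_rot":[0,0,0],"grip":0.03},{"offset":[-0.0351,0.0022,0.0164],"delta_rot":[0,0,0],"grip":0.03},{"offset":[-0.0351,0.0022,0.0164],"delta_rot":[0,0,0],"grip":0.03},{"offset":[-0.0351,0.0022,0.0164],"delta_rot":[0,0,0],"grip":0.03},{"offset":[-0.0351,0.0022,0.0164],"delta_rot":[0,0,0],"grip":0.03},{"offset":[-0.02,0.001,0.0093],"delta_rot":[0,0,0],"grip":0.03},{"offset":[0,0,0],"delta_rot":[0,0,0],"grip":0.03}])

```text
clock: 15.4
ee_pos: [0.55, -0.3439, 0.2851]
orientation: [2.09, 1.876, -0.463]
wrist_force: [0.8, -0.8, -0.4]
gripper_width: 0.0351
```

```bash
python3 - <<'E'
from bench import *
from h import *
o=get_obs();state(o)
c=capture("top");s=capture("scene")
for n,cc in(("top",c),("scene",s)):
    hsv=cv2.cvtColor(cc["img"],cv2.COLOR_RGB2HSV);m=((hsv[...,0]>100)&(hsv[...,0]<125)&(hsv[...,1]>150)&(hsv[...,2]>60)).astype(np.uint8)
    k,l,st,ce=cv2.connectedComponentsWithStats(m)
    for i in range(1,k):
        if 40<st[i,4]<3000:print(n,st[i],ce[i].round(1))
R=Ro.from_rotvec(o["orientation"]).as_matrix();e=o["ee_pos"]-.02*R[:,2];print("eff world",e)
# tray inner floor corners by white mask in top view now
print(proj(c,[e+[0,0,-.001]]),proj(s,[e+[0,0,-.001]]))
cv2.imwrite("pics/p12.png",np.hstack([cv2.resize(cc["img"][y0:y0+200,x0:x0+200,::-1],None,fx=2,fy=2) for cc,x0,y0 in((c,380,180),(s,360,220))]))
R=Rth(25);p=np.array([.550,-.396,.15]);plan(o,p,R,6)
E
```

```text
t 15.4 eff [264.6 -32.4 303.2] th 25.2 roll [0.1 0.2] F [ 0.8 -0.8 -0.4] grip 0.0351 q [-0.54  0.44  1.44 -0.45  1.11 -0.26]
top [474 167  13  12  60] [480.5 173.5]
top [  0 185  14  29 201] [  4.1 195.7]
top [  0 223  19   7  57] [  8.4 226. ]
scene [167 123  12  11 111] [172.9 128.3]
scene [196 128  13  13 147] [202.3 133.9]
scene [436 235  23  22 203] [449.3 247.2]
scene [507 245  23  16 166] [517.9 254.1]
scene [483 268   8   8  46] [486.4 271.2]
eff world [ 0.55086436 -0.33545645  0.30322414]
[[484.94311669 287.97586717]] [[451.44750215 241.42065622]]
N 6 off [0.0017, 0.0009, 0.0274] rot [0.0002, 0.0005, -0.0009] | 0.0275 0.06
```

View pics/p12.png

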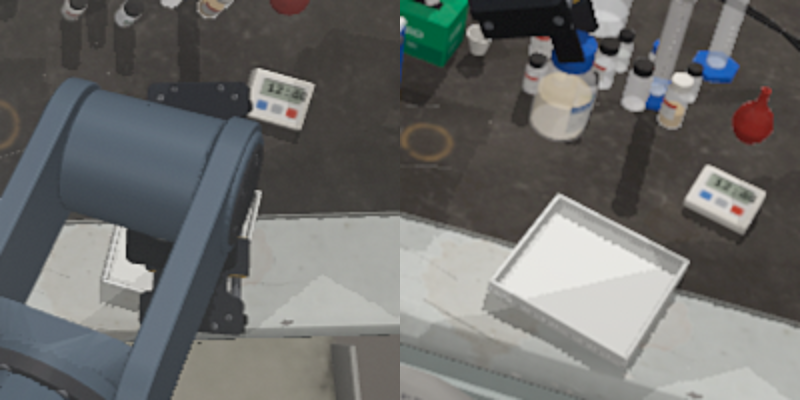

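The bottle hangs upright, with its cap at about (575,50) on the right. The tray is free, with its rim corners at (560,196), (688,264), (627,362) and (489,280) on the right.

```bash
python3 - <<'E'
from bench import *
from h import *
o=get_obs();s=capture("scene")
P=[onz(s,(x-400)/2+360,y/2+220,.016) for x,y in((560,196),(688,264),(627,362),(489,280))]
print(np.round(P,3),np.mean(P,0).round(4),[round(np.linalg.norm(P[i]-P[i-1]),4) for i in range(4)])
t=(np.mean(P,0)+[.549,-.396,0])/2;print(t)
R=Rth(25)
def go(p,n):plan(o,p,R,n);o["ee_pos"]=p+.02*R[:,2];o["orientation"]=Ro.from_matrix(R).as_rotvec()
go(np.array([*t[:2],.15]),7);go(np.array([*t[:2],.112]),3)
E
```

```text
[[ 0.641 -0.348  0.016]
 [ 0.594 -0.487  0.016]
 [ 0.454 -0.443  0.016]
 [ 0.503 -0.3    0.016]] [ 0.5479 -0.3945  0.016 ] [np.float64(0.146), np.float64(0.1463), np.float64(0.1465), np.float64(0.1508)]
[ 0.54846013 -0.39523643  0.008     ]
N 7 off [0.001, 0.0005, 0.0236] rot [0.0002, 0.0, -0.0004] | 0.0236 0.03
N 3 off [0.0054, 0.0, 0.0115] rot [-0.0, -0.0, 0.0] | 0.0127 0.0
```

>>> send_rows(moves=[{"offset":[0.001,0.0005,0.0236],"delta_rot":[0,0,0],"grip":0.03},{"offset":[0.001,0.0005,0.0236],"delta_rot":[0,0,0],"grip":0.03},{"offset":[0.001,0.0005,0.0236],"delta_rot":[0,0,0],"grip":0.03},{"offset":[0.001,0.0005,0.0236],"delta_rot":[0,0,0],"grip":0.03},{"offset":[0.001,0.0005,0.0236],"delta_rot":[0,0,0],"grip":0.03},{"offset":[0.001,0.0005,0.0236],"delta_rot":[0,0,0],"grip":0.03},{"offset":[0.001,0.0005,0.0236],"delta_rot":[0,0,0],"grip":0.03}])

```text
clock: 16.25
ee_pos: [0.5495, -0.4018, 0.1304]
orientation: [2.084, 1.886, -0.46]
wrist_force: [1.0, 0.2, -1.1]
gripper_width: 0.0352
```

>>> send_rows(moves=[{"offset":[0.0043,0,0.009],"delta_rot":[0,0,0],"grip":0.03},{"offset":[0.0043,0,0.009],"delta_rot":[0,0,0],"grip":0.03},{"offset":[0.0042,0,0.009],"delta_rot":[0,0,0],"grip":0.03},{"offset":[0.0033,0,0.0072],"delta_rot":[0,0,0],"grip":0.03},{"offset":[0,0,0],"delta_rot":[0,0,0],"grip":0.03}])

```text
clock: 16.75
ee_pos: [0.5486, -0.4019, 0.0918]
orientation: [2.087, 1.886, -0.461]
wrist_force: [-0.2, 0.5, -1.4]
gripper_width: 0.0348
```

```bash
python3 - <<'E'
from bench import *
from h import *
o=get_obs();state(o)
R=Ro.from_rotvec(o["orientation"]).as_matrix();print(o["ee_pos"]-.02*R[:,2])
E
```

```text
t 16.75 eff [322.4 -27.8 109.9] th 25.0 roll [0.1 0. ] F [-0.2  0.5 -1.4] grip 0.0348 q [-0.62  0.71  1.55 -0.57  0.74 -0.12]
[ 0.54945621 -0.39348409  0.10994402]
```

>>> send_rows(moves=[{"offset":[0.0008,0,0.0018],"delta_rot":[0,0,0],"grip":0.03},{"offset":[0.0006,0,0.0014],"delta_rot":[0,0,0],"grip":0.03},{"offset":[0,0,0],"delta_rot":[0,0,0],"grip":0.03}])

```text
clock: 17.05
ee_pos: [0.5491, -0.4029, 0.0896]
orientation: [2.086, 1.884, -0.461]
wrist_force: [-0.7, -0.3, -2.3]
gripper_width: 0.035
```

>>> send_rows(moves=[{"offset":[0.0004,0,0.0009],"delta_rot":[0,0,0],"grip":0.03},{"offset":[0.0004,0,0.0009],"delta_rot":[0,0,0],"grip":0.03},{"offset":[0,0,0],"delta_rot":[0,0,0],"grip":0.03}])

```text
clock: 17.35
ee_pos: [0.5489, -0.4028, 0.0872]
orientation: [2.086, 1.884, -0.461]
wrist_force: [0.0, -0.9, -1.7]
gripper_width: 0.0348
```

>>> send_rows(moves=[{"offset":[0.0004,0,0.0009],"delta_rot":[0,0,0],"grip":0.03},{"offset":[0,0,0],"delta_rot":[0,0,0],"grip":0.03}])

```text
clock: 17.55
ee_pos: [0.549, -0.4028, 0.0862]
orientation: [2.086, 1.884, -0.461]
wrist_force: [-0.0, -0.7, -2.1]
gripper_width: 0.0348
```

>>> send_rows(moves=[{"offset":[0.0004,0,0.0009],"delta_rot":[0,0,0],"grip":0.03},{"offset":[0,0,0],"delta_rot":[0,0,0],"grip":0.03}])

```text
clock: 17.75
ee_pos: [0.5494, -0.4033, 0.086]
orientation: [2.085, 1.884, -0.461]
wrist_force: [0.4, -0.3, 1.3]
gripper_width: 0.0349
```

Contact with the tray floor (force rose from -2 to +1.3 N). Releasing.

>>> send_rows(moves=[{"offset":[0,0,0],"delta_rot":[0,0,0],"grip":0.04},{"offset":[0,0,0],"delta_rot":[0,0,0],"grip":0.048},{"offset":[0,0,0],"delta_rot":[0,0,0],"grip":0.06},{"offset":[0,0,0],"delta_rot":[0,0,0],"grip":0.06},{"offset":[0,0,0],"delta_rot":[0,0,0],"grip":0.06}])

```text
clock: 18.25
ee_pos: [0.549, -0.4028, 0.0852]
orientation: [2.086, 1.884, -0.461]
wrist_force: [0.6, 0.4, 0.2]
gripper_width: 0.0582
```

>>> send_rows(moves=[{"offset":[0,0,-0.008],"delta_rot":[0,0,0],"grip":0.06},{"offset":[0,0,-0.015],"delta_rot":[0,0,0],"grip":0.06},{"offset":[0,0,-0.03],"delta_rot":[0,0,0],"grip":0.06},{"offset":[0,0,-0.03],"delta_rot":[0,0,0],"grip":0.06},{"offset":[0,0,-0.03],"delta_rot":[0,0,0],"grip":0.06},{"offset":[0,0,-0.03],"delta_rot":[0,0,0],"grip":0.06},{"offset":[0,0,0],"delta_rot":[0,0,0],"grip":0.06}])

```text
clock: 18.95
ee_pos: [0.5579, -0.3422, 0.2211]
orientation: [2.079, 1.879, -0.454]
wrist_force: [0.4, 0.4, 0.5]
gripper_width: 0.0601
```

```bash
python3 - <<'E'
from bench import *
from h import *
import pickle
o=get_obs();state(o)
c=capture("top");s=capture("scene");d0=pickle.load(open("c0.pkl","rb"))
for n,cc in(("top",c),("scene",s)):
    hsv=cv2.cvtColor(cc["img"],cv2.COLOR_RGB2HSV);m=((hsv[...,0]>100)&(hsv[...,0]<125)&(hsv[...,1]>150)&(hsv[...,2]>60)).astype(np.uint8)
    k,l,st,ce=cv2.connectedComponentsWithStats(m)
    for i in range(1,k):
        if 40<st[i,4]<3000 and ce[i][0]>400:print(n,st[i],ce[i].round(1))
print("cap top expected",proj(s,[.549,-.394,.103]))
D=np.abs(s["img"].astype(int)-d0["scene"]["img"]).max(2);print("scene box diff",(D[225:340,258:362]>40).mean())
cv2.imwrite("pics/p13.png",np.hstack([c["img"][140:440,120:540,::-1],s["img"][140:440,200:560,::-1]]))
E
```

```text
t 18.95 eff [262.  -25.  239.1] th 25.3 roll [0.7 0.7] F [0.4 0.4 0.5] grip 0.0601 q [-0.53  0.52  1.5  -0.48  0.97 -0.19]
top [474 167  13  12  58] [480.5 173.5]
scene [507 245  23  16 166] [517.9 254.1]
scene [483 268   8   8  46] [486.4 271.2]
scene [451 320  20  20 323] [460.5 329.5]
cap top expected [[463.26054497 327.51896039]]
scene box diff 0.00911371237458194
```

View pics/p13.png

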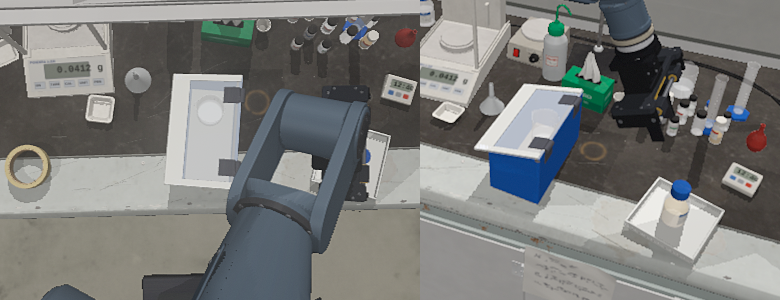

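The bottle stands upright in the tray, with its cap at about (681,188) on the right. The flap is shut, the beaker is inside and the bystanders are in place. Handing in.

```bash
python3 -c "
from bench import *
print(sign_off())"
```

```text
the job is handed in; nothing more can be done
None
```

The job is handed in: the bottle with the blue cap stands upright in the spill tray and is released. The flap is shut again and the beaker is still in its place in the box. It took about 19 s of the 61 s allowed.

**What I did:** I lifted the flap from under its lip with the fingertips, let it lie on the hand and reached in at a 25° tilt. I gripped the cap, lifted the bottle out through the front and carried it over the box. I lowered it until I felt the tray floor (force went from -2 to +1.3 N), then let go and backed off.

**Last checks:**
- The cap was within about 3 pixels of where it should be for a bottle standing in the tray.
- The scene view of the box matched the starting picture except for under 1% of pixels.
- The tape, boat and funnel looked untouched, and the wrist force was near zero.

**What went wrong or disagreed:**
- **First lift missed:** In the pictures the fingertips sat about 20 mm behind where the reported pose put them. I corrected for that and tried again.
- **Second approach pushed hard:** It pressed with about 12 N, on the lip or the front wall, before I backed off.
- **First grip too low:** It closed on the bottle's shoulder at 42 mm with 6 N upward, so I reopened and gripped 6 mm higher. That grip read about 35 mm, slightly under the 37 mm cap, but held.
- **Picture budget:** I viewed 16 pictures, well over the 10 allowed.

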